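Bring the brown bottle upright on the end-over-end rotator and lock the carrier

TASK

With the fingertips, push the rubber ends of the spokes of the bottle rotator, one spoke after another, until the brown bottle stands straight up with its cap on top; then press the red locking plunger fully home so that the wheel cannot turn while the bottle is opened. Push on the spokes and not on the bottles, and leave the timer, the spare white bottle and the marker where they are.

Things in the scene. Friction and masses are not known exactly. Their poses are not given: they have to be found in the camera images.
- rotator: White and grey end-over-end bottle rotator, fixed to the worktop, its wheel facing the robot. Origin: on the worktop, vertically under the middle of the wheel; x along the shaft, away from the robot; y left; z up. White housing, 120 mm wide, 251 mm high, from x = 78 to 188 mm behind the spokes; base plate 140 mm wide, x = -60 to 190 mm, top at 12 mm.
- hub (a point): Centre of the wheel, on the shaft, in the plane of the spokes, 178 mm above the worktop. Five spokes, 72 degrees apart, lie in the upright plane x = 0 of the rotator and reach 155 mm from here. A steel ring of 90 mm radius ties them together behind. A slipping clutch holds the wheel: about 2 N at a spoke's end moves it, and it stays where it is left, without coasting.
- sleeve (a point): Middle of the rubber sleeve of the brown bottle's spoke, 136 mm from the shaft. Each spoke is a flat bar 14 mm wide, 6 mm thick, and ends from 118 to 155 mm from the shaft in a bare black rubber sleeve, 16 mm diameter, round-ended: push there. The bottles sit in blue clips in front of the bars, axis 28 mm in front of the spoke's, 36 to 111 mm from the shaft, caps outwards.
- carrier (a joint): Turn of the wheel (rad): 0 or a whole turn, 6.283, when the brown bottle points straight up. It grows clockwise as seen from the robot: at q the brown bottle's spoke leans q from upright towards the rotator's -y (right). The other spokes follow at steps of 1.2566 rad. It may be turned either way. It starts between 1.95 and 4.33: brown bottle well below the horizontal.
- brown_bottle: The brown bottle with a white cap, 38 mm diameter and 75 mm long, clipped on the wheel; the only brown one there. Origin: centre of its underside, 36 mm from the shaft; z axis towards its cap.
- brown_cap (a point): Centre of the top of the brown bottle's cap, 111 mm from the shaft.
- white_bottle_1: White translucent bottle with a white cap, of the same size, clipped on the wheel one spoke (1.2566 rad) clockwise of the brown one. Origin: centre of its underside; z axis towards its cap.
- white_bottle_2: White bottle clipped on the wheel, two spokes clockwise of the brown one.
- white_bottle_3: White bottle clipped on the wheel, three spokes clockwise of the brown one.
- white_bottle_4: White bottle clipped on the wheel, four spokes clockwise of the brown one.
- knob_top (a point): Middle of the top of the plunger's red knob (31 mm diameter), 55 mm behind the plane of the spokes, right over the shaft; 322 mm above the worktop when raised. Press it straight down.
- lock_plunger (a joint): How far the red plunger is pressed (m): 0 raised, 0.014 fully home. About 4 N, up to 10 N where its round-nosed 10 mm pin centres the wheel; no spring, it stays where it is left. The pin enters a notch of the steel disc below it only when a spoke points up to within about 7 degrees (one notch per spoke), else it stops after 2 mm; once home it locks the wheel.
- timer: Loose white laboratory timer, 20 x 62 x 56 mm, standing on its edge to the left. Origin: centre of its underside. A bystander.
- spare_bottle: Loose white bottle with white cap, 38 mm diameter, 75 mm high, standing on the worktop to the left of the rotator. Origin: centre of its underside. A bystander.
- marker: Loose grey and black marker pen, 124 mm long, 16 mm thick, lying to the right. Origin: centre of its underside. A bystander.

How it is judged:
By the outcome, as a careful person would: the job done as asked, in the order asked, and still so for the second after the job is handed in, with the robot touching nothing.
It also fails if it takes over 54 s, if anything falls off the work surface, if the arm or the gripper's body presses on something with over 40 N, if the wrist force passes 120 N, or if a joint passes its speed limit or range.

ROBOT

A 6-joint arm with a two-finger parallel gripper is mounted at the origin on a cart in front of the work surface, level with it; the furniture and walls round the work are solid. World frame = base frame: x ahead of the robot, y to its left, z up, the work surface at z = 0. Lengths are in m, angles in rad, forces in N, time in s.
With the tool pointing down it reaches from about 0.375 to 0.9 m from the base axis. Payload 3.1 kg.
Tool frame: the origin (TCP) lies on the centre line of the jaws, within the pads' length; the fingertips stand 11 mm ahead of it and the grasp point (between the pads) lies 8 mm behind it; x points along the fingers, y is the direction in which the jaws open and shut, and the axes are right-handed (so a half turn about x gives the same grasp; the last joint's range is limited). The gripper opens to 87 mm and grips with 3 to 60 N. Pads are 19 mm wide; open, the fingers measure 117 mm over their backs; the gripper's body (75 mm by 190 mm) begins 51 mm behind the grasp point.
Start: joints at [-1.304, 0.527, 1.433, -0, 1.181, -0.178], TCP at [0.269, -0.564, 0.234] pointing down, gripper open.
Joint ranges: [-3.08, 3.08], [-0.75, 2.2], [0.22, 2.44], [-1.43, 4.57], [0, 2.65], [-2.85, 2.85]. Speed limits (rad/s): [2.79, 2.79, 3.14, 3.14, 3.14, 3.14].

INTERFACE

Orientations are given as a unit quaternion [x, y, z, w].
In Python, from rig import robot, camera, camera_info gives the robot as it stands.
- The arm moves only by the shell command python3 -m inch 'ROWS' [FORCE]. ROWS is JSON, a list that holds one entry, the list of rows, each a list of 5 numbers: the shift along the tool's x, y, z in cm, then the turn about the tool's x in rad, then the opening, from 0 (shut) to 1 (fully open). A call has 1 to 8 rows; each row shifts and turns the pose as measured when the row begins, along the tool's axes as they then stand; what a row does not reach is not made up. A row lasts 1/12 s, in which the tool goes at most 41.7 mm and 7.16 degrees, less where a joint would pass 70% of its speed; a pose out of reach is approached as far as the arm can. A call with a gripper value outside its range is refused whole. The fingers move at their own pace and stop on an object; FORCE is the grip in N (left out, the last holds). Time passes only in rows, so rows that do not move let the fingers close. It gives the time, the measured TCP pose, the force and the opening at its end, in the units of the state.
- robot.get_obs(): the state, without advancing time (a new reading comes with each control period).
- camera(name): name is "side" or "top"; returns the picture (400x640x3 uint8, red, green, blue); there is no depth.
- camera_info(name): a dict with "camera_matrix" (3x3 intrinsics, pixels), "rvec" (rotation vector, rad) and "tvec" (3), from world to camera coordinates, as OpenCV has them. Camera axes: x right, y down, z forward; pixel columns grow to the right and rows downward; lengths in m; the calibration is good to about 2 mm. A picture is of the moment at which its call begins. camera_info takes no time and is no camera call.
- robot.hand_in(): hands the job in, once; it reports no verdict.
The state is a dict: "time": time; "q": joint angles; "joint_velocities": joint speeds; "joint_torque": joint torques, N m; "position": TCP position; "tool_rot": TCP orientation; "ft_force": force on the tool from outside, world axes, zero at the start; "moment": the same for the moment, N m; "grip_width": finger opening in m.
Only numpy, scipy, OpenCV 4.12 (cv2) and the standard library are available. Lean on these libraries where they do the work, as an engineer would, in place of code of your own. Each camera call takes 0.05 s, during which the arm holds its last target. There are 200 camera calls.

## Working session

There is one attempt and no reset: what is moved stays moved. The work goes in short steps, Python scripts to look and compute and a shell command to move; the robot and the scene stay as the last step left them, time stands still between calls to the robot, and variables do not carry over. Pictures are saved under pics/ and viewed, about 8 in all and at most 12, crops included, and the job is handed in when it is done.

```bash
ls; mkdir -p pics; python3 - <<'E'
from rig import robot,camera,camera_info
import cv2,numpy as np
o=robot.get_obs();print(o)
for n in("side","top"):
    cv2.imwrite(f"pics/{n}0.png",camera(n)[:,:,::-1]);i=camera_info(n);print(n,i)
E
```

```text
pics
{'time': 0.0, 'q': array([-1.30450874e+00,  5.28454093e-01,  1.43391433e+00, -1.08229054e-05,
        1.18143299e+00, -1.78529566e-01]), 'joint_velocities': array([ 4.56288236e-05,  1.59078011e-03,  1.47830989e-03,  1.12502179e-03,
       -3.35361070e-04, -1.97927986e-03]), 'joint_torque': array([ 3.93608170e-04, -4.40040565e+01, -1.76592082e+01,  6.33374671e-02,
        5.82530466e-02, -1.66515920e-04]), 'position': array([ 0.2687457 , -0.56346424,  0.23257523]), 'tool_rot': array([-0.6896515 , -0.1567546 ,  0.68972708, -0.15519459]), 'ft_force': array([-0.2974968 , -0.26680881,  0.13986714]), 'moment': array([-0.07339614, -0.01096597,  0.04027726]), 'grip_width': 0.08726197419840663}
side {'camera_matrix': array([[485.79315197,   0.        , 325.04119159],
       [  0.        , 485.79315197, 193.63029541],
       [  0.        ,   0.        ,   1.        ]]), 'rvec': array([ 1.57417153, -2.11779759,  0.77727936]), 'tvec': array([0.10432142, 0.50268659, 1.08864608])}
top {'camera_matrix': array([[430.77655286,   0.        , 316.3010871 ],
       [  0.        , 430.77655286, 201.1848929 ],
       [  0.        ,   0.        ,   1.        ]]), 'rvec': array([ 2.17756135, -1.30318662,  0.47327044]), 'tvec': array([-0.27665395,  0.43274019,  1.13953231])}
```

View pics/side0.png

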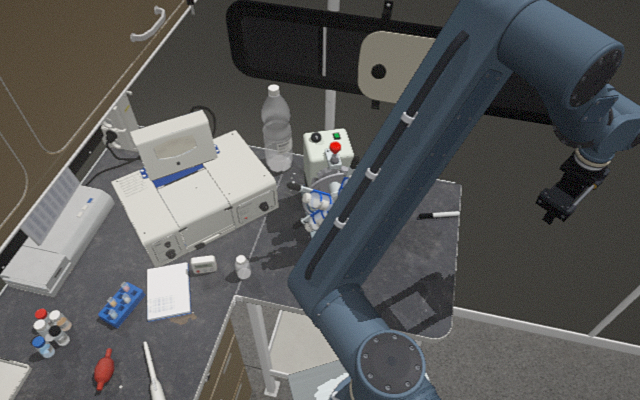

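View pics/top0.png

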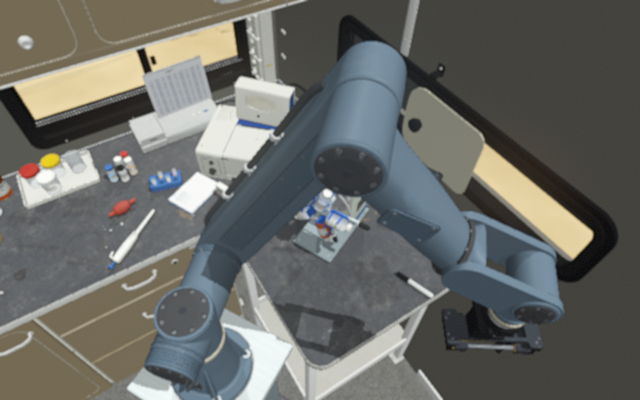

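```bash
python3 - <<'E'
import cv2,numpy as np
a=cv2.imread("pics/side0.png")[110:290,230:390];b=cv2.imread("pics/top0.png")[170:280,270:390]
r=lambda i,f:cv2.resize(i,None,fx=f,fy=f,interpolation=cv2.INTER_CUBIC)
a=r(a,2.5);b=r(b,3.3);h=max(len(a),len(b));p=lambda i:cv2.copyMakeBorder(i,0,h-len(i),0,0,0)
cv2.imwrite("pics/c0.png",np.hstack([p(a),p(b)]));print(a.shape,b.shape)
E
```

```text
(450, 400, 3) (363, 396, 3)
```

View pics/c0.png

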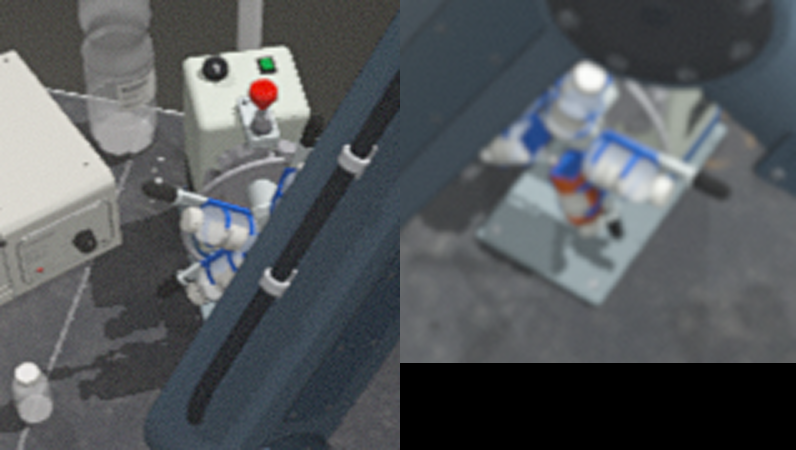

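```bash
cat > h.py <<'E'
import numpy as np,cv2
from rig import camera_info
CI={n:camera_info(n) for n in("side","top")}
def proj(n,P):
    i=CI[n];return cv2.projectPoints(np.atleast_2d(np.float64(P)),i["rvec"],i["tvec"],i["camera_matrix"],None)[0][:,0]
def R2W(p,P):
    X,Y,y=p[:3];c,s=np.cos(y),np.sin(y);P=np.atleast_2d(P)
    return np.c_[X+c*P[:,0]-s*P[:,1],Y+s*P[:,0]+c*P[:,1],P[:,2]]
def spoke(a,r,x=0):return [x,-r*np.sin(a),.178+r*np.cos(a)]
E
python3 - <<'E'
from h import *
from scipy.optimize import least_squares
S=lambda x,y:(x/2.5+230,y/2.5+110)
T=lambda x,y:((x-400)/3.3+270,y/3.3+170)
k=1.2566
def ob(q):return [("side",[.055,0,.322],S(263,84)),("top",[-.06,-.07,.012],T(600,305)),("top",[-.06,.07,.012],T(478,237)),
 ("top",spoke(q,.150),T(617,228)),("top",spoke(q-k,.150),T(724,190)),("side",spoke(q+2*k,.150),S(150,188)),("side",[.078,.06,.251],S(190,105)),("side",[.188,.06,.251],S(185,58))]
def f(p):return np.concatenate([proj(n,R2W(p,P))[0]-np.array(o) for n,P,o in ob(p[3])])
best=min((least_squares(f,[.6,0,y,q],loss="soft_l1") for q in(2,2.6,3.2,3.8) for y in (-.8,0,.8)),key=lambda r:r.cost)
p=best.x;print(p,best.cost);print(f(p).reshape(-1,2).round(1))
np.save("p.npy",p)
E
```

```text
[ 0.48820145 -0.07383515 -0.07699429  2.78946287] 15.44700207192965
[[ 0.   0.3]
 [ 0.  -0.8]
 [-0.7 -1. ]
 [ 0.1  1.6]
 [ 0.9  0.4]
 [-0.3 -0.4]
 [ 3.4  8.9]
 [-2.7 -1.3]]
```

```bash
cat >> h.py <<'E'
from rig import robot
from scipy.spatial.transform import Rotation as Ro
def rot():return Ro.from_quat(robot.get_obs()["tool_rot"]).as_matrix()
def go(*targets):
    """targets: rotator-frame (x,y,z_tip) m; prints tool shifts in cm, cumulative legs"""
    p=np.load("p.npy");M=rot();c=robot.get_obs()["position"]
    for t in targets:
        w=R2W(p,t)[0]+[0,0,.011];print(t,"tool cm",(M.T@(w-c)*100).round(1));c=w
def here():
    p=np.load("p.npy");o=robot.get_obs();c,s=np.cos(p[2]),np.sin(p[2]);d=o["position"]-[p[0],p[1],.011]
    print("t",o["time"],"tip in rotator mm",(1000*np.array([c*d[0]+s*d[1],-s*d[0]+c*d[1],d[2]])).round(1),"F",o["ft_force"].round(1),"q",o["q"].round(2))
E
python3 - <<'E'
from h import *
M=rot();print(M.round(3));y=M[:,1];c=robot.get_obs()["position"]
print("jaw ends px",proj("top",[c-.06*y,c+.06*y]))
print("yaw jaw",np.degrees(np.arctan2(y[1],y[0])),"rot yaw",np.degrees(np.load("p.npy")[2]))
here();go((.004,.10,.40))
E
```

```text
[[-0.001  0.43  -0.903]
 [ 0.002 -0.903 -0.43 ]
 [-1.    -0.002 -0.   ]]
jaw ends px [[448.31868644 343.07355855]
 [502.91154498 345.68474816]]
yaw jaw -64.51610103523811 rot yaw -4.411447583486565
t 0.1 tip in rotator mm [-181.1 -505.1  221.6] F [ 0.4  0.7 -0.4] q [-1.3   0.53  1.43 -0.    1.18 -0.18]
(0.004, 0.1, 0.4) tool cm [-17.7 -43.3 -46.2]
```

```bash
python3 -m inch '[[[-2.2,0,0,-0.12,0],[-2.2,0,0,-0.12,0],[-2.2,0,0,-0.12,0],[-2.2,0,0,-0.12,0],[-2.2,0,0,-0.12,0],[-2.2,0,0,-0.12,0],[-2.2,0,0,-0.12,0],[-2.2,0,0,-0.12,0]]]' 20; python3 -c "
from h import *
print(rot().round(3));here();go((.004,.10,.40))"
```

```text
time: 0.77
position: [0.2674, -0.5589, 0.4033]
tool_rot: [0.536, 0.477, -0.526, 0.457]
ft_force: [-0.4, -1.1, -0.6]
grip_width: 0.0416
[[-0.008  0.992 -0.128]
 [ 0.03  -0.128 -0.991]
 [-1.    -0.012 -0.029]]
t 0.7667 tip in rotator mm [-182.8 -500.6  392.3] F [-0.4 -1.1 -0.6] q [-1.3   0.4   1.18  0.    1.59 -1.18]
(0.004, 0.1, 0.4) tool cm [  0.8  15.6 -60.9]
```

```bash
for i in 1; do python3 -m inch '[[[-0.3,1,-3.8,-0.05,0],[0,1,-3.8,0,0],[0,1,-3.8,0,0],[0,1,-3.8,0,0],[0,1,-3.8,0,0],[0,1,-3.8,0,0],[0,1,-3.8,0,0],[0,1,-3.8,0,0]]]'; done; python3 -c "
from h import *
print(rot().round(3));here();go((.004,.10,.40))"
```

```text
time: 1.43
position: [0.3722, -0.2609, 0.4129]
tool_rot: [0.524, 0.485, -0.518, 0.471]
ft_force: [1.0, -0.0, 0.3]
grip_width: 0.0009
[[-0.007  0.996 -0.085]
 [ 0.02  -0.085 -0.996]
 [-1.    -0.008 -0.019]]
t 1.4333 tip in rotator mm [-101.3 -195.4  401.9] F [ 1.  -0.   0.3] q [-0.86  0.11  1.55  0.01  1.49 -0.78]
(0.004, 0.1, 0.4) tool cm [  0.7  10.3 -29.6]
```

```bash
python3 -m inch '[[[0,1.3,-4,0,0],[0,1.3,-4,0,0],[0,1.3,-4,0,0],[0,1.3,-4,0,0],[0,1.3,-4,0,0],[0,1.3,-4,0,0],[0,1.3,-4,0,0],[0,1.3,-4,0,0]]]';python3 -c "
from h import *
import cv2
print(rot().round(3));here();go((.004,.128,.32))
from rig import camera
a=camera('side')[60:310,200:420,::-1];b=camera('top')[100:300,220:420,::-1]
r=lambda i,h:cv2.resize(i,(int(i.shape[1]*h/i.shape[0]),h),interpolation=cv2.INTER_CUBIC)
cv2.imwrite('pics/c1.png',np.hstack([r(a,400),r(b,400)]))"
```

```text
time: 2.1
position: [0.4959, 0.0487, 0.4166]
tool_rot: [0.524, 0.485, -0.519, 0.47]
ft_force: [-1.5, -1.0, -0.2]
grip_width: 0.0005
[[-0.01   0.996 -0.088]
 [ 0.021 -0.088 -0.996]
 [-1.    -0.012 -0.02 ]]
t 2.1 tip in rotator mm [ -1.7 122.8 405.6] F [-1.5 -1.  -0.2] q [-0.14  0.18  1.46  0.02  1.51 -0.05]
(0.004, 0.128, 0.32) tool cm [ 8.6  0.7 -0.4]
```

View pics/c1.png

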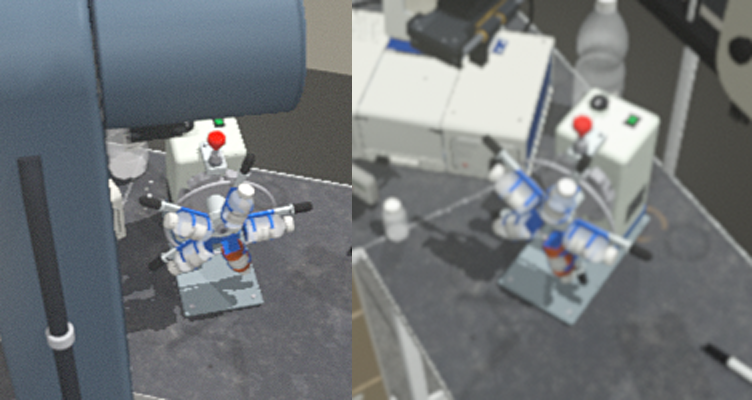

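```bash
python3 - <<'E'
from h import *
from scipy.optimize import least_squares
S=lambda x,y:(x/1.6+200,y/1.6+60)
T=lambda x,y:((x-352)/2+220,y/2+100)
k=1.2566
def ob(q):return [("side",[.055,0,.322],S(217,138)),("top",[.055,0,.322],T(583,122)),("top",[-.06,-.07,.012],T(574,324)),("top",[-.06,.07,.012],T(499,283)),("side",[-.06,-.07,.012],S(263,302)),("side",[-.06,.07,.012],S(185,318)),
 ("top",spoke(q,.152),T(584,280)),("top",spoke(q-k,.152),T(649,255)),("side",spoke(q-k,.152),S(310,207)),("side",spoke(q+2*k,.152),S(143,201)),("top",spoke(q+2*k,.152),T(486,141)),("side",spoke(q+3*k,.152),S(250,158))]
def f(p):return np.concatenate([proj(n,R2W(p,P))[0]-np.array(o) for n,P,o in ob(p[3])])
r=least_squares(f,np.load("p.npy"),loss="soft_l1");p=r.x;print(p,r.cost);print(f(p).reshape(-1,2).round(1))
np.save("p.npy",p);here();go((.004,.128,.32))
# box corner on the ground / at z=.1
def ray(n,uv,z):
    i=CI[n];R=cv2.Rodrigues(i["rvec"])[0];C=-R.T@i["tvec"];d=R.T@np.linalg.inv(i["camera_matrix"])@[*uv,1];return C+d*(z-C[2])/d[2]
print("box base corner",ray("side",(278,206),0))
for z in(.1,.15,.2):print(z,ray("side",(275,178),z),ray("top",T(545,165),z))
E
```

```text
[ 0.48538762 -0.07289726 -0.07904129  2.78079762] 8.744580433207409
[[-0.4 -1.5]
 [-0.8 -0.5]
 [-1.1  0.2]
 [-1.3 -0.2]
 [ 0.9 -0. ]
 [ 0.7 -1.2]
 [-0.3  1.8]
 [ 0.5  1.2]
 [ 0.7 -1.1]
 [-0.8  0.2]
 [-1.7 -1.3]
 [ 0.9 -1.1]]
t 2.2 tip in rotator mm [  1.5 125.3 405.3] F [-0.7 -0.2  0.5] q [-0.13  0.18  1.46  0.02  1.51 -0.06]
(0.004, 0.128, 0.32) tool cm [ 8.5  0.3 -0.1]
box base corner [0.64577411 0.05890714 0.        ]
0.1 [0.67048782 0.05601894 0.1       ] [0.61841221 0.0150949  0.1       ]
0.15 [0.62672063 0.06327942 0.15      ] [ 0.57990417 -0.00423334  0.15      ]
0.2 [0.58295344 0.0705399  0.2       ] [ 0.54139613 -0.02356159  0.2       ]
```

```bash
python3 -m inch '[[[3.6,0.3,-0.1,0,0],[3.6,0,0,0,0],[3.4,0,0,0,0],[1.8,0,0,0,0],[0.5,0,0,0,0]]]';python3 -c "
from h import *
here();go((.004,.130,.182))"
```

```text
time: 2.62
position: [0.5004, 0.0564, 0.285]
tool_rot: [0.522, 0.487, -0.513, 0.476]
ft_force: [0.1, -0.1, 0.9]
grip_width: 0.0003
t 2.6167 tip in rotator mm [  4.8 130.1 274. ] F [ 0.1 -0.1  0.9] q [-0.12  0.3   1.67  0.02  1.18 -0.06]
(0.004, 0.13, 0.182) tool cm [ 9.2 -0.   0.2]
```

```bash
python3 -m inch '[[[1.4,0,0,0,0],[1.4,0,0,0,0],[1.4,0,0,0,0],[1.4,0,0,0,0],[1.4,0,0,0,0],[1.4,0,0,0,0],[0.8,0,0,0,0],[0.3,0,0,0,0]]]';python3 -c "
from h import *
here()"
```

```text
time: 3.28
position: [0.5041, 0.0554, 0.1923]
tool_rot: [0.527, 0.484, -0.512, 0.475]
ft_force: [-0.5, 0.8, 2.3]
grip_width: 0.0008
t 3.2833 tip in rotator mm [  8.5 129.4 181.3] F [-0.5  0.8  2.3] q [-0.13  0.43  1.78  0.03  0.94 -0.06]
```

```bash
cat >> h.py <<'E'
def arc(ts,x=.004,r=.138,a=.0095):
    L=[]
    for t in np.radians(ts):
        s=np.clip((np.degrees(t)-25)/50,0,1)
        L.append((x,round(r*np.sin(t)-.008*np.cos(t)-a*(1-s),4),round(.178+r*np.cos(t)+.008*np.sin(t)-.010*(1-s),4)))
    return L
E
python3 -m inch '[[[-3.8,0,0,0,0],[-3.8,0,0,0,0],[-3.8,0,0,0,0],[-3.8,-0.5,0,0,0],[-2,0,0,0,0],[0,0,3.5,0,0],[0,0,3.5,0,0],[0,0,3.5,0,0]]]';python3 - <<'E'
from h import *
import cv2
from rig import camera
here();go((.004,.012,.345),(.004,.012,.298),*arc([24,32,40,48,56,64,72,80,86,91]))
a=camera('side')[60:310,200:420,::-1];b=camera('top')[100:300,220:420,::-1]
r=lambda i,h:cv2.resize(i,(int(i.shape[1]*h/i.shape[0]),h),interpolation=cv2.INTER_CUBIC)
cv2.imwrite('pics/c2.png',np.hstack([r(a,400),r(b,400)]))
E
```

```text
time: 3.95
position: [0.4908, -0.0547, 0.375]
tool_rot: [0.525, 0.485, -0.51, 0.48]
ft_force: [0.8, -0.2, 0.3]
grip_width: 0.0003
t 3.95 tip in rotator mm [  4.   18.6 364. ] F [ 0.8 -0.2  0.3] q [-0.35  0.19  1.56  0.02  1.39 -0.29]
(0.004, 0.012, 0.345) tool cm [ 1.9 -0.   0.7]
(0.004, 0.012, 0.298) tool cm [ 4.7 -0.   0.1]
(0.004, np.float64(0.0393), np.float64(0.2973)) tool cm [ 0.1  0.  -2.7]
(0.004, np.float64(0.0582), np.float64(0.2907)) tool cm [ 0.7  0.  -1.9]
(0.004, np.float64(0.0759), np.float64(0.2819)) tool cm [ 0.9  0.  -1.8]
(0.004, np.float64(0.0921), np.float64(0.2709)) tool cm [ 1.1  0.  -1.6]
(0.004, np.float64(0.1063), np.float64(0.258)) tool cm [ 1.3  0.  -1.4]
(0.004, np.float64(0.1184), np.float64(0.2435)) tool cm [ 1.5 -0.  -1.2]
(0.004, np.float64(0.1282), np.float64(0.2277)) tool cm [ 1.6 -0.  -0.9]
(0.004, np.float64(0.1345), np.float64(0.2098)) tool cm [ 1.8 -0.  -0.6]
(0.004, np.float64(0.1371), np.float64(0.1956)) tool cm [ 1.4 -0.  -0.2]
(0.004, np.float64(0.1381), np.float64(0.1836)) tool cm [ 1.2 -0.  -0.1]
```

View pics/c2.png

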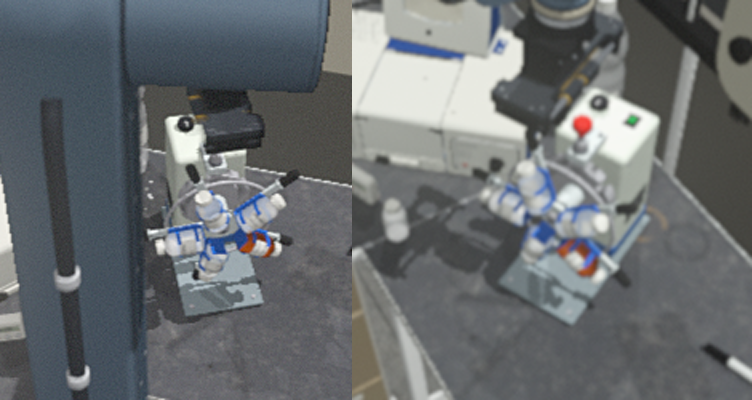

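```bash
cat >> h.py <<'E'
def fitq(obs,q0):
    from scipy.optimize import least_squares
    p=np.load("p.npy");f=lambda q:np.concatenate([proj(n,R2W(p,spoke(q[0]+1.2566*k,.152)))[0]-np.array(o) for n,k,o in obs])
    r=least_squares(f,[q0],loss="soft_l1");print("q deg",np.degrees(r.x[0]),f(r.x).reshape(-1,2).round(1).tolist())
S=lambda x,y:(x/1.6+200,y/1.6+60)
T=lambda x,y:((x-352)/2+220,y/2+100)
E
python3 -c "
from h import *
fitq([('side',4,S(297,174)),('side',0,S(292,241)),('top',0,T(629,282)),('side',3,S(189,154))],2.17)"
```

```text
q deg 123.01342178657308 [[0.5, -1.4], [-0.6, 0.0], [-0.3, 1.3], [-0.0, 8.7]]
```

```bash
python3 -m inch '[[[1.5,0,0.7,0,0],[3,0,0,0,0],[2,0,0,0,0],[0.2,0,0,0,0]]]';python3 - <<'E'
from h import *
here();go(*arc([24,32,40,48,56,64,72,80,86,91]))
E
```

```text
time: 4.38
position: [0.4926, -0.0674, 0.3098]
tool_rot: [0.529, 0.477, -0.512, 0.479]
ft_force: [-0.6, -0.1, 0.4]
grip_width: 0.0005
t 4.3833 tip in rotator mm [  6.7   6.1 298.8] F [-0.6 -0.1  0.4] q [-0.37  0.26  1.66  0.02  1.22 -0.3 ]
(0.004, np.float64(0.0393), np.float64(0.2973)) tool cm [ 0.2 -0.3 -3.3]
(0.004, np.float64(0.0582), np.float64(0.2907)) tool cm [ 0.7 -0.  -1.9]
(0.004, np.float64(0.0759), np.float64(0.2819)) tool cm [ 0.9 -0.  -1.8]
(0.004, np.float64(0.0921), np.float64(0.2709)) tool cm [ 1.1 -0.  -1.6]
(0.004, np.float64(0.1063), np.float64(0.258)) tool cm [ 1.3 -0.  -1.4]
(0.004, np.float64(0.1184), np.float64(0.2435)) tool cm [ 1.5 -0.  -1.2]
(0.004, np.float64(0.1282), np.float64(0.2277)) tool cm [ 1.6 -0.  -1. ]
(0.004, np.float64(0.1345), np.float64(0.2098)) tool cm [ 1.8 -0.  -0.6]
(0.004, np.float64(0.1371), np.float64(0.1956)) tool cm [ 1.4 -0.  -0.2]
(0.004, np.float64(0.1381), np.float64(0.1836)) tool cm [ 1.2 -0.  -0.1]
```

```bash
python3 -m inch '[[[0.1,-0.2,-1.7,0,0],[0.1,0,-1.6,0,0],[0.7,0,-1.9,0,0],[0.9,0,-1.8,0,0],[1.1,0,-1.6,0,0],[1.3,0,-1.4,0,0]]]';python3 - <<'E'
from h import *
here();go(*arc([56,64,72,80,86,91]))
E
```

```text
time: 4.88
position: [0.5025, 0.0312, 0.2747]
tool_rot: [0.528, 0.472, -0.514, 0.483]
ft_force: [-0.8, -1.8, 1.3]
grip_width: 0.0005
t 4.8833 tip in rotator mm [  8.9 105.1 263.7] F [-0.8 -1.8  1.3] q [-0.16  0.3   1.7   0.01  1.12 -0.08]
(0.004, np.float64(0.1063), np.float64(0.258)) tool cm [ 0.6 -0.5 -0.1]
(0.004, np.float64(0.1184), np.float64(0.2435)) tool cm [ 1.5 -0.  -1.2]
(0.004, np.float64(0.1282), np.float64(0.2277)) tool cm [ 1.6 -0.  -1. ]
(0.004, np.float64(0.1345), np.float64(0.2098)) tool cm [ 1.8 -0.1 -0.6]
(0.004, np.float64(0.1371), np.float64(0.1956)) tool cm [ 1.4 -0.  -0.3]
(0.004, np.float64(0.1381), np.float64(0.1836)) tool cm [ 1.2 -0.  -0.1]
```

```bash
python3 -m inch '[[[1.4,-0.3,-0.7,0,0],[1.6,-0.2,-0.9,0,0],[1.6,0,-0.8,0,0],[1.6,0,-0.5,0,0],[1.3,0,-0.2,0,0],[1,0,0,0,0],[0.3,0,0,0,0]]]';python3 - <<'E'
from h import *
here()
E
```

```text
time: 5.47
position: [0.508, 0.0679, 0.192]
tool_rot: [0.528, 0.47, -0.509, 0.491]
ft_force: [-1.0, -0.5, 2.6]
grip_width: 0.0004
t 5.4667 tip in rotator mm [ 11.4 142.1 181. ] F [-1.  -0.5  2.6] q [-0.09  0.42  1.78  0.    0.9  -0.01]
```

```bash
python3 -m inch '[[[-3.8,-0.3,0,0,0],[-3.8,-0.3,0,0,0],[-3.8,-0.2,0,0,0],[-3.8,0,0,0,0],[-2,0,0,0,0],[0,0,3.8,0,0],[0,0,3.8,0,0],[0,0,3.8,0,0]]]';python3 - <<'E'
from h import *
import cv2
from rig import camera
print(rot().round(3));here();go((.004,.006,.298))
a=camera('side')[60:310,200:420,::-1];b=camera('top')[100:300,220:420,::-1]
r=lambda i,h:cv2.resize(i,(int(i.shape[1]*h/i.shape[0]),h),interpolation=cv2.INTER_CUBIC)
cv2.imwrite('pics/c3.png',np.hstack([r(a,400),r(b,400)]))
E
```

```text
time: 6.13
position: [0.487, -0.0405, 0.3767]
tool_rot: [0.527, 0.473, -0.504, 0.495]
ft_force: [0.7, -1.5, 0.6]
grip_width: 0.0006
[[ 0.044  0.997 -0.063]
 [-0.001 -0.063 -0.998]
 [-0.999  0.044 -0.002]]
t 6.1333 tip in rotator mm [ -0.9  32.4 365.7] F [ 0.7 -1.5  0.6] q [-0.32  0.17  1.59  0.01  1.35 -0.26]
(0.004, 0.006, 0.298) tool cm [6.8 0.1 2.7]
```

View pics/c3.png

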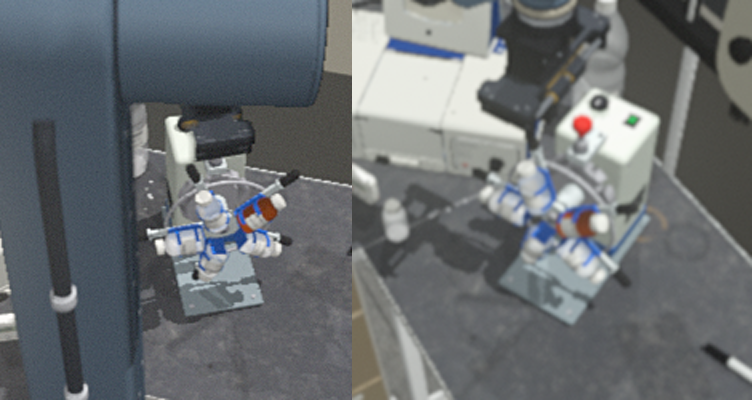

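```bash
python3 -m inch '[[[0,0,2.8,0,0],[0.8,0,0.3,0,0],[3,0,0,0,0],[2.8,0,0,0,0],[0.3,0,0,0,0]]]';python3 - <<'E'
from h import *
here();go(*arc([24,32,40,48,56,64,70,72]))
E
```

```text
time: 6.65
position: [0.4909, -0.0786, 0.3112]
tool_rot: [0.532, 0.465, -0.506, 0.495]
ft_force: [-1.0, -0.0, -0.4]
grip_width: 0.0002
t 6.65 tip in rotator mm [  5.9  -5.2 300.2] F [-1.  -0.  -0.4] q [-0.39  0.24  1.68  0.02  1.17 -0.32]
(0.004, np.float64(0.0393), np.float64(0.2973)) tool cm [ 0.3 -0.2 -4.5]
(0.004, np.float64(0.0582), np.float64(0.2907)) tool cm [ 0.7 -0.  -1.9]
(0.004, np.float64(0.0759), np.float64(0.2819)) tool cm [ 0.9 -0.  -1.8]
(0.004, np.float64(0.0921), np.float64(0.2709)) tool cm [ 1.1 -0.1 -1.6]
(0.004, np.float64(0.1063), np.float64(0.258)) tool cm [ 1.3 -0.1 -1.4]
(0.004, np.float64(0.1184), np.float64(0.2435)) tool cm [ 1.4 -0.1 -1.2]
(0.004, np.float64(0.126), np.float64(0.2317)) tool cm [ 1.2 -0.1 -0.8]
(0.004, np.float64(0.1282), np.float64(0.2277)) tool cm [ 0.4 -0.  -0.2]
```

```bash
python3 -m inch '[[[0.1,-0.2,-2.8,0,0],[0.1,0,-1.6,0,0],[0.7,-0.1,-1.9,0,0],[0.9,-0.1,-1.8,0,0],[1.1,-0.1,-1.6,0,0],[1.3,-0.1,-1.4,0,0],[1,0,-1,0,0],[0.8,0,-0.5,0,0]]]';python3 - <<'E'
from h import *
here();go((.004,.128,.232))
E
```

```text
time: 7.32
position: [0.5026, 0.0505, 0.2567]
tool_rot: [0.532, 0.46, -0.506, 0.5]
ft_force: [-0.9, -1.7, 0.9]
grip_width: 0.0001
t 7.3167 tip in rotator mm [  7.4 124.4 245.7] F [-0.9 -1.7  0.9] q [-0.12  0.31  1.74 -0.01  1.02 -0.03]
(0.004, 0.128, 0.232) tool cm [ 1.3 -0.4 -0.4]
```

```bash
python3 -m inch '[[[0.7,-0.2,-0.3,0,0],[0.4,0,0,0,0],[0.3,0,0,0,0]]]';python3 - <<'E'
from h import *
import cv2
from rig import camera
here()
a=camera('side')[100:270,240:410,::-1];b=camera('top')[130:280,260:390,::-1]
r=lambda i,h:cv2.resize(i,(int(i.shape[1]*h/i.shape[0]),h),interpolation=cv2.INTER_CUBIC)
c=np.hstack([r(a,425),r(b,425)]);cv2.imwrite('pics/c4.png',c);print(c.shape)
E
```

```text
time: 7.57
position: [0.5028, 0.0555, 0.2424]
tool_rot: [0.533, 0.46, -0.504, 0.5]
ft_force: [-0.2, -0.1, 2.6]
grip_width: 0.0007
t 7.5667 tip in rotator mm [  7.2 129.4 231.4] F [-0.2 -0.1  2.6] q [-0.11  0.33  1.76 -0.01  0.98 -0.03]
(425, 793, 3)
```

View pics/c4.png

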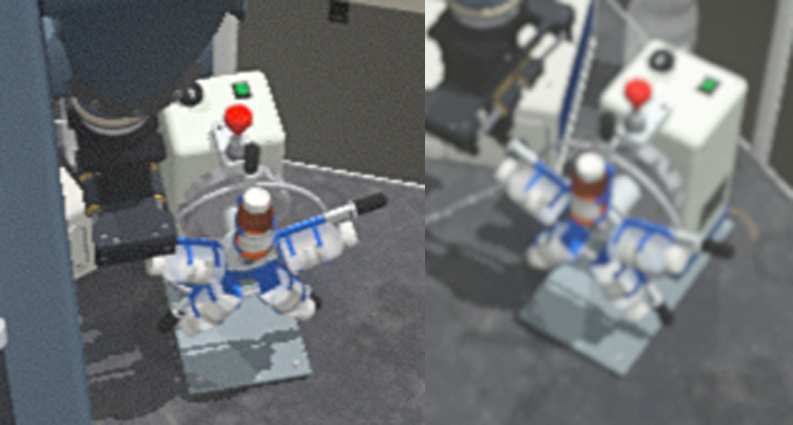

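```bash
cat >> h.py <<'E'
S2=lambda x,y:(x/2.5+240,y/2.5+100)
T2=lambda x,y:((x-425)/2.833+260,y/2.833+130)
E
python3 -c "
from h import *
fitq([('side',0,S2(251,147)),('side',1,S2(384,202)),('top',1,T2(731,248)),('top',0,T2(607,116)),('top',2,T2(670,318)),('side',2,S2(318,300))],0)
for a in (0,5,10): print(a,proj('side',R2W(np.load('p.npy'),spoke(np.radians(a),.136))),proj('side',R2W(np.load('p.npy'),spoke(np.radians(a+72),.136))))
go((.004,.13,.22))"
```

```text
q deg -0.301841385718709 [[0.1, -0.2], [0.1, -2.3], [0.2, 1.4], [-0.5, 0.1], [-0.2, 1.5], [0.4, 1.4]]
0 [[340.49780294 163.21395068]] [[387.87534826 180.86283473]]
5 [[345.32167366 162.6289718 ]] [[388.5273036  183.57994017]]
10 [[350.06565151 162.34838117]] [[388.78894914 186.37494599]]
(0.004, 0.13, 0.22) tool cm [ 1.1 -0.4 -0.1]
```

```bash
python3 -m inch '[[[-3.8,0,0,0,0],[-3.8,0,0,0,0],[-3.8,0,0,0,0],[-2.9,0,0,0,0],[0,1.6,3.6,0,0],[0,1.6,3.6,0,0],[0,1.4,3.4,0,0],[0,0.3,1,0,0]]]';python3 - <<'E'
from h import *
print(rot().round(3));here();go((.056,0,.335),(.056,0,.308))
E
```

```text
time: 8.33
position: [0.5323, -0.0666, 0.3976]
tool_rot: [0.532, 0.46, -0.504, 0.501]
ft_force: [0.7, 0.1, -0.4]
grip_width: 0.0001
[[ 0.067  0.995 -0.075]
 [-0.016 -0.074 -0.997]
 [-0.998  0.068  0.011]]
t 8.3333 tip in rotator mm [ 46.3  10.  386.6] F [ 0.7  0.1 -0.4] q [-0.34  0.22  1.46  0.01  1.39 -0.26]
(0.056, 0, 0.335) tool cm [5.2 0.6 0.9]
(0.056, 0, 0.308) tool cm [ 2.7 -0.2 -0. ]
```

```bash
python3 -m inch '[[[0,0.9,0.9,0,0],[2.4,-0.1,0,0,0],[2.4,-0.1,0,0,0],[0.3,0,0,0,0]]]';python3 - <<'E'
from h import *
here();go((.056,0,.322),(.056,0,.308))
E
```

```text
time: 8.67
position: [0.544, -0.0845, 0.3488]
tool_rot: [0.535, 0.455, -0.506, 0.5]
ft_force: [-0.9, 0.2, -0.7]
grip_width: 0.0004
t 8.6667 tip in rotator mm [ 59.4  -7.  337.8] F [-0.9  0.2 -0.7] q [-0.36  0.27  1.52  0.01  1.27 -0.28]
(0.056, 0, 0.322) tool cm [ 1.5 -0.5 -0.7]
(0.056, 0, 0.308) tool cm [ 1.4 -0.1 -0. ]
```

```bash
python3 -m inch '[[[0,-0.4,-0.7,0,0],[0.8,0,0,0,0],[0.8,-0.1,0,0,0]]]'; python3 -c "
from h import *
here()";python3 -m inch '[[[0.5,0,0,0,0],[0.5,0,0,0,0],[0.5,0,0,0,0]]]';python3 -c "
from h import *
here();go((.056,0,.308))"
```

```text
time: 8.92
position: [0.5407, -0.0771, 0.3332]
tool_rot: [0.536, 0.454, -0.506, 0.5]
ft_force: [-0.2, -1.2, 1.6]
grip_width: 0.0008
t 8.9167 tip in rotator mm [5.550e+01 2.000e-01 3.222e+02] F [-0.2 -1.2  1.6] q [-0.35  0.28  1.55  0.01  1.23 -0.27]
time: 9.17
position: [0.5414, -0.0768, 0.3192]
tool_rot: [0.535, 0.454, -0.506, 0.501]
ft_force: [-5.8, 0.5, 26.6]
grip_width: 0.0002
t 9.1667 tip in rotator mm [ 56.1   0.5 308.2] F [-5.8  0.5 26.6] q [-0.35  0.29  1.57  0.01  1.19 -0.27]
(0.056, 0, 0.308) tool cm [ 0. -0.  0.]
```

```bash
python3 -m inch '[[[0.3,0,0,0,0],[0.3,0,0,0,0]]]'; python3 -m inch '[[[-2,0,0,0,0],[-3,0,0,0,0],[-3,0,0,0,0],[-2,0,-2,0,0],[0,-2,-3.6,0,0],[0,-2,-3.6,0,0],[0,-2,-3.6,0,0],[0,0,-1,0,0]]]';python3 - <<'E'
from h import *
import cv2
from rig import camera
here()
a=camera('side')[100:270,240:410,::-1];b=camera('top')[130:280,260:390,::-1]
r=lambda i,h:cv2.resize(i,(int(i.shape[1]*h/i.shape[0]),h),interpolation=cv2.INTER_CUBIC)
c=np.hstack([r(a,425),r(b,425)]);cv2.imwrite('pics/c5.png',c)
cv2.imwrite('pics/full5.png',np.vstack([camera('side')[:,:,::-1][130:330]]))
p=np.load('p.npy')
for z in(.322,.308):print(z,[proj(n,R2W(p,[.055,0,z]))[0].round(1) for n in('side','top')])
E
```

```text
time: 9.33
position: [0.5415, -0.0769, 0.3194]
tool_rot: [0.535, 0.453, -0.505, 0.503]
ft_force: [-8.4, 2.0, 17.7]
grip_width: 0.0005
time: 10.0
position: [0.4877, 0.071, 0.4174]
tool_rot: [0.54, 0.449, -0.504, 0.502]
ft_force: [-0.1, 0.1, -0.9]
grip_width: 0.0004
t 10.0 tip in rotator mm [ -9.  143.6 406.4] F [-0.1  0.1 -0.9] q [-0.07  0.13  1.53 -0.01  1.4   0.02]
0.322 [array([335.3, 144.8]), array([334.7, 160.5])]
0.308 [array([335.1, 148.8]), array([334.4, 164.1])]
```

View pics/c5.png

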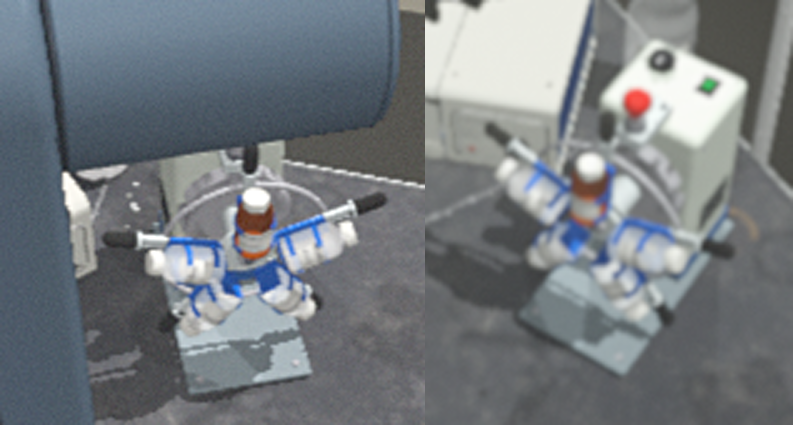

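View pics/full5.png

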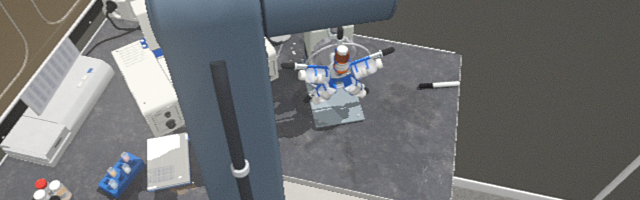

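```bash
python3 - <<'E'
import cv2,numpy as np
for f in('c1','c2','c3','c4','c5'):
    i=cv2.imread(f'pics/{f}.png').astype(int);m=(i[:,:,2]>150)&(i[:,:,1]<90)&(i[:,:,0]<90);m[:,:560]=0;m[130:]=0
    y,x=np.nonzero(m);s=2.833 if f in('c4','c5') else 2
    print(f,m.sum(),x.mean()/s,y.mean()/s+(130 if s>2 else 100), y.min()/s,y.max()/s)
E
```

```text
c1 149 290.9496644295302 162.10738255033556 59.5 64.5
c2 156 290.91987179487177 162.0448717948718 59.0 64.5
c3 157 290.8949044585987 162.04777070063693 59.0 64.5
c4 384 224.9639663489822 162.83382603835744 29.297564419343452 37.41616660783621
c5 373 224.56418938421078 166.39885720666712 32.827391457818564 40.240028238616304
```

```bash
python3 -c "
from rig import robot
print(robot.hand_in(),robot.get_obs()['time'])"
```

```text
the job is handed in; nothing more can be done
the job is handed in; nothing more can be done
```

The brown bottle stands upright with its cap on top, and the red plunger is pressed home. I handed the job in shortly after 10.0 s on the robot's clock.

- **Turning the wheel:** I turned it anticlockwise from about 159° with three pushes. The closed fingertips pressed on the rubber sleeves of three white-bottle spokes, one after another. A fit to both camera views after the last push gave about -0.3° from upright.
- **Locking:** I pressed the knob straight down to a hard stop. The fingertips met it at 322 mm and stopped at 308 mm, with 27 N at the stop, well above the 10 N the pin needs. In the top camera the knob dropped 3.57 px, against 3.6 px expected for the full 14 mm.
- **After withdrawing:** The arm was clear, and the pictures showed the bottle still upright. I did not test the lock by pushing on the wheel.
- **Bystanders:** The marker looked unmoved in the last picture. The timer and the spare bottle were hidden behind the arm in that picture. I saw the spare bottle in place earlier, just before the last push, and the tool never went near either of them.

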